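Walk the dry-block heater home into its bench nest and lock it

TASK

The dry-block heater has been left half-way into its locating nest on the lab bench. Walk it forward by pushing in turn on the two black rubber bumpers at its near corners, a little on one and then the other so that it does not wedge between the guides, until its rear spacers have pressed both sprung stops fully in and it sits square and home. Then swing the red keeper arm round until its nose bears on the left bumper, and let go; push gently throughout, never harder than about 20 N, do not press on the console or lift the heater, and leave the jar, the dishes and the tip box alone.

Things in the scene. Friction and masses are not known exactly. Their poses are not given: they have to be found in the camera images.
- heater: Dry-block heater, loose: white box 150 mm deep (x), 200 mm wide (y), 70 mm tall, tube caps to 80 mm; 1.0 to 1.6 kg. Origin: centre of its underside; it must travel along its +x. 3 to 7 N slides it when free, more when wedged. Its far side has two screw-out spacers in line with the stops, both standing out by the same unknown 4 to 24 mm, so how far in it is home must be felt
- bumper_left (a point): centre of the outer (near, -x) face of the heater's left (+y) rubber corner bumper, 40 mm above the heater's underside; the face is upright, 38 mm wide (y) and 50 mm tall, from 10 to 60 mm above the underside
- bumper_right (a point): the same on the heater's right (-y) corner; the two are 162 mm apart
- console: the heater's sloping control console with a blue display, fixed to the middle of its near side: 104 mm wide (y), standing out to 117 mm from the heater's centre (34 mm beyond the bumper faces) and 60 mm high; not to be pushed on. Its origin is the heater's origin
- nest: Locating nest bolted to the bench: 3 mm steel plate, two aluminium guide rails (31 mm high, inner faces 208 mm apart; straight from x = -40 to +85 mm, mouths flaring out from -40 to -75 mm), rear bar with two sprung stops. Origin: bench level; +x is the way in. Home: heater origin at x = -20 to 0 mm (as its spacers are set), y within 4 mm, z = 3 mm, bumper faces at x = -103 to -83 mm
- stop_left: left sprung stop on the nest's rear bar: brass housing with a black plunger 18 mm across. Origin (fixed): centre of the near face of the free plunger, at x = 75, y = 65, z = 21 mm in the nest's frame. The heater's spacer presses the plunger 4 mm in, to a hard end. Its spring is weak, 1 N fully in, too weak to push the heater back
- stop_right: the same on the right, y = -65 mm
- keeper (a joint): red keeper arm, 21 to 33 mm above the bench, on an upright pin at x = -113, y = +133 mm in the nest's frame. 0 rad = open, pointing to the nest's -x; it turns counter-clockwise from above, 1.57 = pointing to the nest's -y. Behind a heater that is home it meets the left bumper somewhere from 1.6 to 2.05 rad. Needs 2 to 3 N at the knob, stays where left
- jar: white-lidded specimen jar, 68 mm across, 69 mm tall, standing to the left of the nest; origin at its base; leave alone
- dishes: stack of three agar dishes, 90 mm across, 45 mm tall, standing to the right of the nest; origin at its base; leave alone
- tipbox: blue pipette-tip box, 85 by 122 mm, 66 mm tall, standing to the right of the nest; origin at its base; leave alone
- keeper_nose (a point): centre of the keeper's round rubber nose, 16 mm across, 27 mm above the bench, 50 mm from the pin; it bears on the near face of the left bumper. Straight above it stands a black upright knob, 14 mm across, from 33 to 61 mm above the bench, to push the arm round by

How it is judged:
On the way, in this order (a step that is already met when the one before it is completed fails the run):
1. the heater is home: its spacers hold both sprung stops in, at least half-way (contact force between heater and stop_left above 0.5 N and contact force between heater and stop_right above 0.5 N), for 0.3 s.
2. the keeper is shut: its nose bears on the left bumper (within 5 mm) (x of keeper_nose in the frame of heater above -0.096 m and value of joint keeper above 1.5 rad), for 0.2 s.
At the end, for the whole second after the job is handed in: The heater stands flat, square (2 degrees) and at rest, its spacers holding both sprung stops at least half-way in (over 0.5 N on each; fully in is 1 N); the keeper's nose is behind the left bumper, within 5 mm of its face; jar, dishes and tip box moved under 15 mm (all of step 1 and all of step 2 and angle between the x axis of heater and the x axis of nest, either way round below 0.035 rad and z of heater in the frame of nest below 0.005 m and angle between heater's own z axis and vertical below 0.03 rad and linear speed of heater below 0.01 m/s and distance of each of jar, dishes, tipbox from where it was at the start of the episode below 0.015 m); the robot touches nothing.
It fails at once if the heater is pushed harder than 22 N (contact force between the fingers and heater above 22 N).
It fails at once if the keeper is pushed harder than 22 N (contact force between the fingers and keeper above 22 N).
It fails at once if the console is pressed (over 3 N) (contact force between any of the fingers, the arm and console above 3 N).
It fails at once if the heater is lifted or tipped (z of heater in the frame of nest above 0.012 m or angle between heater's own z axis and vertical above 0.12 rad).
It fails at once if the jar, dishes or tip box are pushed aside (over 15 mm) (distance of any of jar, dishes, tipbox from where it was at the start of the episode above 0.015 m).
It also fails if it takes over 72 s, if anything falls off the work surface, if the arm or the gripper's body presses on something with over 40 N, if the wrist force passes 120 N, or if a joint passes its speed limit or range.

ROBOT

A 6-joint arm with a two-finger parallel gripper is mounted at the origin on the work surface. World frame = base frame: x ahead of the robot, y to its left, z up, the work surface at z = 0. Lengths are in m, angles in rad, forces in N, time in s.
With the tool pointing down it reaches from about 0.275 to 0.75 m from the base axis. Payload 10.2 kg.
Tool frame: the origin (TCP) lies between the finger pads; the fingertips stand 17 mm ahead of it and the grasp point (between the pads) lies 2 mm behind it; z points along the fingers, y is the line along which they close (so a half turn about z gives the same grasp; the last joint's range is limited). The gripper opens to 85 mm and grips with 20 to 120 N. Pads are 22 mm wide; open, the fingers measure 114 mm over their backs; the gripper's body (76 mm by 85 mm) begins 54 mm behind the grasp point. The pads swing forward as they close: fully open they stand 13 mm farther back than shut.
Start: joints at [0.932, 0.313, 1.498, -0, 1.331, -0.223], TCP at [0.212, 0.48, 0.248] pointing down, gripper open.
Joint ranges: [-2.94, 2.94], [-0.97, 2.17], [0.19, 2.56], [-1.23, 4.37], [0.02, 3.11], [-2.88, 2.88]. Speed limits (rad/s): [2.39, 2.39, 3.01, 3.14, 3.14, 3.14].

INTERFACE

Orientations are given as a rotation vector (axis times angle).
In Python, from workcell import * gives the robot as it stands. The module is installed in compiled form; this text tells all that it offers.
- The arm moves only by the shell command python3 -m crank 'ROWS'. ROWS is a JSON object of lists of equal length, an entry for each row: "hand": the finger opening in mm, from 0 to 85.4; "dp": the shift along the tool's x, y, z in mm, a list of three; "dr": the turn, a rotation vector about the tool's x, y, z in degrees, a list of three. A call has exactly 8 rows; each row is the pose to reach, as a shift and turn from the pose commanded when the call began, along the tool's axes at that moment; what a row does not reach only later rows make up. A row lasts 1/10 s, in which the tool goes at most 50 mm and 8.59 degrees, less where a joint would pass 70% of its speed; a pose out of reach is approached as far as the arm can. A call with a gripper value outside its range is refused whole. The fingers move at their own pace and stop on an object; the grip force is fixed at half the most. Time passes only in rows, so rows that repeat a pose let the fingers close, or fill a call up. It gives the time, the measured TCP pose, the force, the opening and the grip force at its end, in the units of the state.
- read_state(): the state, without advancing time (a new reading comes with each control period).
- capture(name): name is "side" or "top" or "wrist"; returns a dict with "img" (480x640x3 uint8, blue, green, red), "fx", "fy", "cx", "cy" (pixels), "cam_to_world" (4x4, takes a point from camera to world coordinates); the wrist camera has in their place "T_tool_cam" (4x4, takes a point from camera to tool coordinates, whose origin is the TCP and whose axes are the flange's). Camera axes: x right, y down, z forward; pixel columns grow to the right and rows downward; lengths in m; the calibration is good to about 2 mm. A picture is of the moment at which its call begins: read the wrist's pose just before it. There is no depth.
- finish_job(): hands the job in; it is judged then, once.
The state is a dict: "time_s": time; "joint_positions": joint angles; "joint_velocities": joint speeds; "effort": joint torques, N m; "position": TCP position; "ee_rot": TCP orientation; "ft_force": force on the tool from outside, world axes, zero at the start; "torque": the same for the moment, N m; "opening": opening from 0.0 (shut) to 1.0 (fully open); "gripper_force": force on a finger pad.
Only numpy, scipy, OpenCV 4.12 (cv2) and the standard library are available. Lean on these libraries where they do the work, as an engineer would, in place of code of your own. Each camera call takes 0.05 s, during which the arm holds its last target. There are 200 camera calls.

## Working session

There is one attempt and no reset: what is moved stays moved. The work goes in short steps, Python scripts to look and compute and a shell command to move; the robot and the scene stay as the last step left them, time stands still between calls to the robot, and variables do not carry over. Pictures are saved under pics/ and viewed, at most 10 in all, crops included, and the job is handed in when it is done.

```bash
mkdir -p pics; python3 - <<'E'
from workcell import *
import cv2,numpy as np
s=read_state();print({k:np.round(v,3).tolist() for k,v in s.items()})
a=capture("top");b=capture("side")
for n,c in(("top",a),("side",b)):
    cv2.imwrite(f"pics/{n}0.png",c["img"]);print(n,c["fx"],c["fy"],c["cx"],c["cy"],np.round(c["cam_to_world"],4).tolist())
w=capture("wrist");cv2.imwrite("pics/wrist0.png",w["img"]);print(np.round(w["T_tool_cam"],4).tolist(),w["fx"])
E
```

```text
{'time_s': 0.0, 'joint_positions': [0.932, 0.313, 1.498, -0.0, 1.331, -0.223], 'joint_velocities': [-0.0, 0.0, -0.0, -0.0, -0.0, 0.0], 'effort': [0.001, -41.225, -25.975, -0.0, 0.004, 0.0], 'position': [0.212, 0.48, 0.248], 'ee_rot': [-0.648, -3.073, 0.002], 'ft_force': [0.282, -0.725, -0.064], 'torque': [0.04, 0.027, -0.05], 'gripper_force': 0.0, 'opening': 1.001}
top 526.5634071156245 526.5634071156245 319.33604774605527 237.94202160817426 [[0.0274, -0.9919, 0.1238, 0.4756], [-0.9995, -0.0293, -0.0138, 0.0454], [0.0173, -0.1234, -0.9922, 0.952], [0.0, 0.0, 0.0, 1.0]]
side 433.70364134208336 433.70364134208336 316.0222063734413 234.32157101737104 [[0.6846, -0.4081, 0.604, 0.1374], [-0.7288, -0.3713, 0.5753, -0.4106], [-0.0105, -0.834, -0.5516, 0.4963], [0.0, 0.0, 0.0, 1.0]]
[[0.0007, -0.947, -0.3212, 0.0825], [1.0, 0.0007, 0.0002, 0.0007], [0.0001, -0.3212, 0.947, -0.1257], [0.0, 0.0, 0.0, 1.0]] 355.430161971705
```

View pics/top0.png

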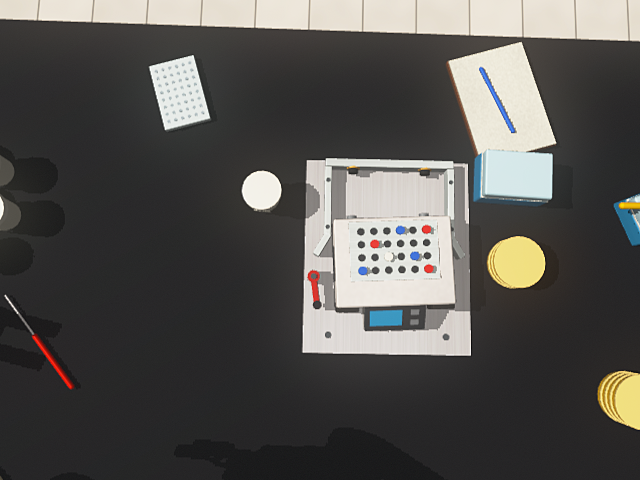

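View pics/side0.png

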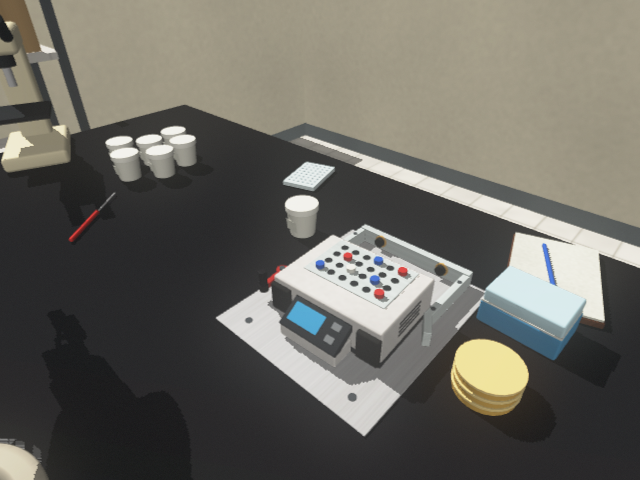

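The top view shows the nest plate at (303..471, 160..355), the heater with its lid corners near (334,218)–(455,303), the red keeper pin at (313,275) and its knob at (317,305). The jar is at (262,190), the dishes at (517,262) and the tip box at (514,176). In the side view the bumpers are at (282,293) and (368,346).

```bash
cat > h.py <<'E'
import numpy as np,cv2
from workcell import *
def ray(c,u,v,z):
    T=np.array(c["cam_to_world"]);d=T[:3,:3]@[(u-c["cx"])/c["fx"],(v-c["cy"])/c["fy"],1];o=T[:3,3]
    return o+d*(z-o[2])/d[2]
E
python3 - <<'E'
import cv2
a=cv2.imread("pics/top0.png")[150:360,298:478];cv2.imwrite("pics/c1.png",cv2.resize(a,None,fx=2.85*1,fy=2.85,interpolation=2))
b=cv2.imread("pics/side0.png")[215:440,210:500];cv2.imwrite("pics/c2.png",cv2.resize(b,None,fx=2.6,fy=2.6,interpolation=2))
E
```

```text
(no output)
```

View pics/c1.png

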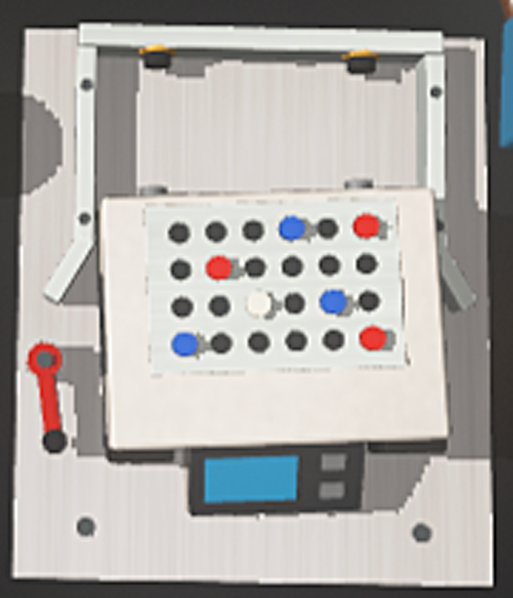

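View pics/c2.png

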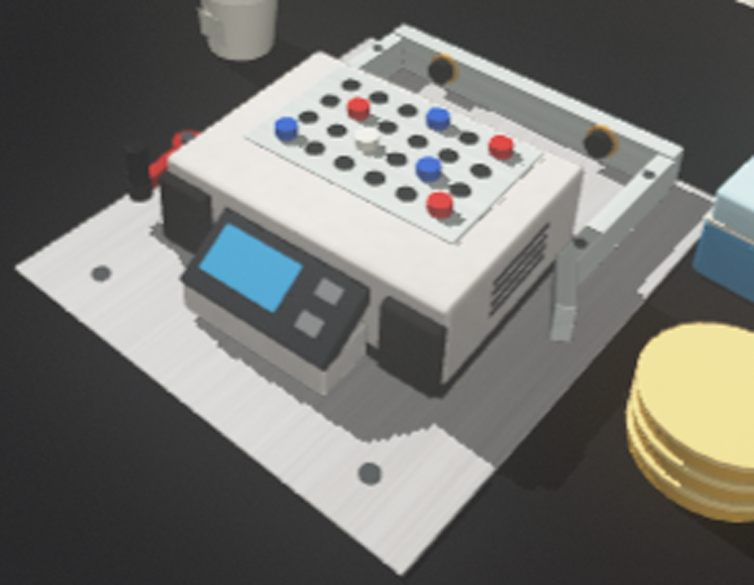

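The crops show the lid corners at crop 1 (102,199), (433,188), (447,438) and (107,446). The plungers are at (157,62) and (361,66), and the keeper pin and knob at (44,360) and (54,440). The bumper faces in crop 2 centre on (186,213) and (412,346).

```bash
python3 - <<'E'
from h import *
a=capture("top");b=capture("side")
def A(n,u,v,z):
    p=ray(a,298+(u+.5)/2.85-.5,150+(v+.5)/2.85-.5,z);print(n,np.round(p*1000,1));return p
def B(n,u,v,z):
    p=ray(b,210+(u+.5)/2.6-.5,215+(v+.5)/2.6-.5,z);print(n,np.round(p*1000,1));return p
TL=A("TL",102,199,.073);TR=A("TR",433,188,.073);BR=A("BR",447,438,.073);BL=A("BL",107,446,.073)
P=[A("pl",*q,.003) for q in((25,28),(486,38),(493,585),(12,577))]
sc=[A("screw",*q,.004) for q in((86,527),(421,533))]
sl=A("sl",157,66,.024);sr=A("sr",361,70,.024)
pin=A("pin",44,358,.036);kn=A("knob",54,440,.061)
R=[A("rail",*q,.034) for q in((97,70),(95,240),(417,70),(430,195))]
A("jar",(262-298)*2.85,(190-150)*2.85,.069)
A("dish",(517-298)*2.85,(262-150)*2.85,.045)
A("tip",(514-298)*2.85,(176-150)*2.85,.066)
B("knobS",137,148,.061);B("TLs",318,52,.073);B("BLs",168,157,.073);B("BRs",444,313,.073);B("TRs",581,170,.073)
for q in((160,172,.063),(212,200,.063),(212,255,.013),(162,225,.013),(382,297,.063),(445,330,.063),(443,397,.013),(380,360,.013)):B("bump",*q)
for q in((17,268),(402,575)):B("plS",*q,.003)
B("slS",441,70,.024);B("srS",599,142,.024)
B("scr",101,273,.004);B("scr",370,473,.004)
def yaw(p,q): d=p-q;return np.degrees(np.arctan2(-d[0],d[1]))
print("nest yaw",yaw(sl,sr),yaw(P[0],P[1]),yaw(P[3],P[2]),yaw(*sc),"heater",yaw(TL,TR),yaw(BL,BR))
E
```

```text
TL [617.4  10.2  73. ]
TR [ 630. -187.   73.]
BR [ 482.3 -194.7   73. ]
BL [472.2   3.7  73. ]
pl [739.5  60.    3. ]
pl [ 742.5 -240.5    3. ]
pl [ 392.7 -242.2    3. ]
pl [389.8  57.5   3. ]
screw [421.6  12.4   4. ]
screw [ 423.5 -197.     4. ]
sl [711.7 -24.6  24. ]
sr [ 713.2 -154.3   24. ]
pin [524.3  41.7  36. ]
knob [474.9  34.5  61. ]
rail [705.4  13.7  34. ]
rail [598.   12.3  34. ]
rail [ 711.8 -187.5   34. ]
rail [ 632.4 -195.4   34. ]
jar [665.9 133.8  69. ]
dish [ 557.4 -311.2   45. ]
tip [ 704.8 -300.5   66. ]
knobS [476.3  32.8  61. ]
TLs [619.1   9.2  73. ]
BLs [4.738e+02 3.000e-01 7.300e+01]
BRs [ 483.6 -194.8   73. ]
TRs [ 628.9 -187.    73. ]
bump [468.8   2.9  63. ]
bump [472.3 -38.4  63. ]
bump [475.6 -32.   13. ]
bump [473.   10.7  13. ]
bump [ 479.  -159.2   63. ]
bump [ 482.8 -196.9   63. ]
bump [ 483.8 -199.3   13. ]
bump [ 480.9 -159.    13. ]
plS [393.2  56.2   3. ]
plS [ 394.8 -241.9    3. ]
slS [717.9 -25.3  24. ]
srS [ 719.9 -154.7   24. ]
scr [425.   13.8   4. ]
scr [ 426.7 -196.5    4. ]
nest yaw 0.6717688554781946 0.5703011272881424 0.5461766267904211 0.5028612887583659 heater 3.6540832740000844 2.9013367858939927
```

```bash
cat >> h.py <<'E'
from scipy.spatial.transform import Rotation as Ro
NO=np.array([.6385,-.0905,0]);YAW=np.radians(.55)
RN=Ro.from_euler('z',YAW)
RT=RN*Ro.from_matrix(np.diag([-1.,1,-1]))  # tool x=-nest x, y=nest y
def go(*nest_mm):
    s=read_state();R=Ro.from_rotvec(s["ee_rot"])
    t=NO+RN.apply(np.array(nest_mm)/1000)
    print("dp",np.round(R.inv().apply(t-np.array(s["position"]))*1000,1),"dr",np.round(np.degrees((R.inv()*RT).as_rotvec()),2))
def where():
    s=read_state();R=Ro.from_rotvec(s["ee_rot"])
    print("t",s["time_s"],"nest",np.round(RN.inv().apply(np.array(s["position"])-NO)*1000,1),"F",np.round(RN.inv().apply(s["ft_force"]),2),"rot",np.round(np.degrees((R.inv()*RT).as_rotvec()),2),s["opening"])
E
python3 -c "
from h import *
where();go(-205,84,120);go(-205,84,42)
print(ray(capture('top'),298+153/2.85,150+185/2.85,.03),ray(capture('top'),298+358/2.85,150+180/2.85,.03),ray(capture('top'),298+157/2.85,150+70/2.85,.03))"
```

```text
t 0.25 nest [-421.   574.8  248. ] F [0.43 0.72 0.03] rot [-3.000e-02 -1.000e-02 -2.437e+01] 0.9965589958470127
dp [-399.3 -357.8  128.2] dr [-3.000e-02 -1.000e-02 -2.437e+01]
dp [-399.3 -357.8  206.2] dr [-3.000e-02 -1.000e-02 -2.437e+01]
[ 0.63359716 -0.02373749  0.03      ] [ 0.64065437 -0.15190618  0.03      ] [ 0.70699417 -0.02480322  0.03      ]
```

```bash
python3 -m crank '{"hand":[0,0,0,0,0,0,0,0],"dp":[[-400,-358,128],[-400,-358,128],[-400,-358,128],[-400,-358,128],[-400,-358,128],[-400,-358,128],[-400,-358,128],[-400,-358,128]],"dr":[[0,0,-8],[0,0,-16],[0,0,-24.4],[0,0,-24.4],[0,0,-24.4],[0,0,-24.4],[0,0,-24.4],[0,0,-24.4]]}' ; python3 -c "
from h import *
where();go(-205,84,120)"
```

```text
time_s: 1.2
position: [0.3681, 0.1354, 0.1584]
ee_rot: [-0.016, 3.14, 0.0]
ft_force: [1.0, -0.3, -0.1]
opening: 0.003
gripper_force: 0.0
t 1.2 nest [-268.2  228.5  158.4] F [ 1.03 -0.34 -0.11] rot [0.   0.06 0.03] 0.002772528540059118
dp [ -63.1 -144.5   38.5] dr [0.   0.06 0.03]
```

```bash
python3 -m crank '{"hand":[0,0,0,0,0,0,0,0],"dp":[[-20,-48,10],[-40,-90,20],[-55,-130,30],[-63,-144,60],[-63,-144,100],[-63,-144,116],[-63,-144,116],[-63,-144,116]],"dr":[[0,0,0],[0,0,0],[0,0,0],[0,0,0],[0,0,0],[0,0,0],[0,0,0],[0,0,0]]}' ; python3 -c "
from h import *
where()
cv2.imwrite('pics/s1.png',capture('side')['img'])"
```

```text
time_s: 2.0
position: [0.4324, -0.0061, 0.0431]
ee_rot: [-0.016, 3.141, -0.0]
ft_force: [-0.8, -0.3, 0.7]
opening: 0.0
gripper_force: 0.0
t 2.0 nest [-205.2   86.3   43.1] F [-0.78 -0.27  0.69] rot [-0.01  0.03  0.03] 0.0004877017948774223
```

View pics/s1.png

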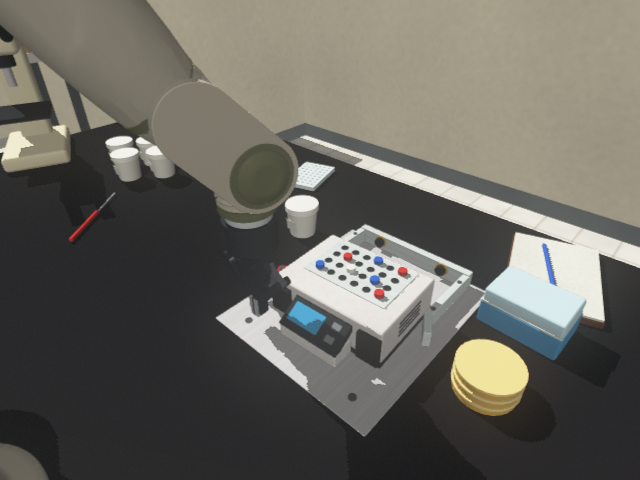

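The gripper (at about (262,300)) stands behind the left bumper, clear of the console and knob.

```bash
python3 -m crank '{"hand":[0,0,0,0,0,0,0,0],"dp":[[-12,0,0],[-16,0,0],[-19,0,0],[-21,0,0],[-23,0,0],[-25,0,0],[-27,0,0],[-29,0,0]],"dr":[[0,0,0],[0,0,0],[0,0,0],[0,0,0],[0,0,0],[0,0,0],[0,0,0],[0,0,0]]}' ; python3 -c "
from h import *
where()"
```

```text
time_s: 2.85
position: [0.4598, -0.0052, 0.0422]
ee_rot: [0.016, -3.138, -0.002]
ft_force: [-6.8, 5.2, 2.2]
opening: -0.001
gripper_force: 3.4
t 2.85 nest [-177.8   87.    42.2] F [-6.79  5.31  2.25] rot [ 0.07 -0.19  0.04] -0.001330929596293802
```

```bash
python3 -m crank '{"hand":[0,0,0,0,0,0,0,0],"dp":[[-1,0,0],[-2,0,0],[-3,0,0],[-4,0,0],[-5,0,0],[-6,0,0],[-7,0,0],[-8,0,0]],"dr":[[0,0,0],[0,0,0],[0,0,0],[0,0,0],[0,0,0],[0,0,0],[0,0,0],[0,0,0]]}' ; python3 -c "
from h import *
where()
c=capture('top');cv2.imwrite('pics/t2.png',cv2.resize(c['img'][150:360,298:478],None,fx=2.85,fy=2.85,interpolation=2))"
```

```text
time_s: 3.65
position: [0.4676, -0.005, 0.0419]
ee_rot: [0.016, -3.138, -0.002]
ft_force: [-5.9, 3.4, -0.7]
opening: -0.001
gripper_force: 2.8
t 3.65 nest [-170.1   87.2   41.9] F [-5.87  3.42 -0.74] rot [ 0.09 -0.22  0.03] -0.0009564232279877149
```

View pics/t2.png

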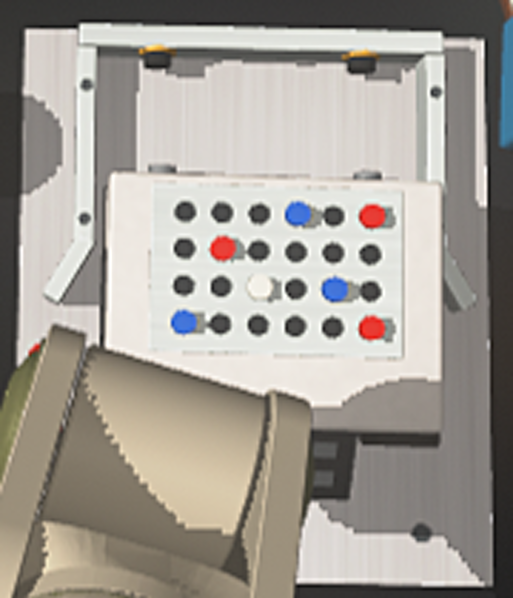

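The heater's far edge now runs from (108,173) to (441,182), parallel to the rear bar, so it is square with the nest. Next is the right bumper.

```bash
python3 -m crank '{"hand":[0,0,0,0,0,0,0,0],"dp":[[48,0,0],[50,-48,0],[50,-96,0],[50,-144,0],[50,-171,0],[11,-171,0],[3,-171,0],[-1,-171,0]],"dr":[[0,0,0],[0,0,0],[0,0,0],[0,0,0],[0,0,0],[0,0,0],[0,0,0],[0,0,0]]}' ; python3 -c "
from h import *
where()"
```

```text
time_s: 4.5
position: [0.4717, -0.1767, 0.0423]
ee_rot: [0.017, -3.14, 0.0]
ft_force: [-4.6, -3.3, 0.8]
opening: -0.002
gripper_force: 2.4
t 4.5 nest [-167.6  -84.6   42.3] F [-4.59 -3.3   0.84] rot [-0.01 -0.07  0.08] -0.0020918028569421915
```

```bash
python3 -m crank '{"hand":[0,0,0,0,0,0,0,0],"dp":[[-1,0,0],[-3,0,0],[-5,0,0],[-7,0,0],[42,0,0],[42,48,0],[42,96,0],[42,144,0]],"dr":[[0,0,0],[0,0,0],[0,0,0],[0,0,0],[0,0,0],[0,0,0],[0,0,0],[0,0,0]]}' ; python3 -c "
from h import *
where()"
```

```text
time_s: 5.3
position: [0.4284, -0.0319, 0.043]
ee_rot: [-0.012, 3.14, -0.0]
ft_force: [1.4, 0.6, 0.4]
opening: 0.002
gripper_force: 0.0
t 5.3 nest [-209.5   60.6   43. ] F [1.42 0.58 0.4 ] rot [-0.    0.12 -0.11] 0.0022517804083425886
```

```bash
python3 -m crank '{"hand":[0,0,0,0,0,0,0,0],"dp":[[-5,24,0],[-33,24,0],[-37,24,0],[-41,24,0],[-44,24,0],[-47,24,0],[-50,24,0],[-53,24,0]],"dr":[[0,0,0],[0,0,0],[0,0,0],[0,0,0],[0,0,0],[0,0,0],[0,0,0],[0,0,0]]}' ; python3 -c "
from h import *
where()"
```

```text
time_s: 6.1
position: [0.4799, -0.0084, 0.0423]
ee_rot: [0.015, -3.139, -0.002]
ft_force: [-4.4, 1.9, 1.6]
opening: 0.003
gripper_force: 2.3
t 6.1 nest [-157.8   83.6   42.3] F [-4.38  1.95  1.57] rot [ 0.06 -0.16 -0.02] 0.0029150432910562017
```

```bash
python3 -m crank '{"hand":[0,0,0,0,0,0,0,0],"dp":[[-2,0,0],[-4,0,0],[-6,0,0],[43,0,0],[44,-48,0],[44,-96,0],[44,-144,0],[44,-168,0]],"dr":[[0,0,0],[0,0,0],[0,0,0],[0,0,0],[0,0,0],[0,0,0],[0,0,0],[0,0,0]]}' ; python3 -c "
from h import *
where()"
```

```text
time_s: 6.9
position: [0.4387, -0.1809, 0.0429]
ee_rot: [-0.011, 3.14, -0.003]
ft_force: [0.4, 0.2, 0.3]
opening: 0.001
gripper_force: 0.0
t 6.9 nest [-200.6  -88.4   42.9] F [0.42 0.21 0.28] rot [-0.1   0.11 -0.16] 0.00132046859788815
```

```bash
python3 -m crank '{"hand":[0,0,0,0,0,0,0,0],"dp":[[-33,4,0],[-38,4,0],[-41,4,0],[-44,4,0],[-47,4,0],[-50,4,0],[-53,4,0],[-55,4,0]],"dr":[[0,0,0],[0,0,0],[0,0,0],[0,0,0],[0,0,0],[0,0,0],[0,0,0],[0,0,0]]}' ; python3 -c "
from h import *
where()"
```

```text
time_s: 7.7
position: [0.4936, -0.1725, 0.0424]
ee_rot: [0.016, -3.141, -0.0]
ft_force: [-4.0, -2.9, 0.9]
opening: 0.0
gripper_force: 2.1
t 7.7 nest [-145.6  -80.6   42.4] F [-4.01 -2.86  0.85] rot [ 0.01 -0.04  0.03] 5.652937584693803e-05
```

Retreat and go over to the left, then push left to about -140.

```bash
python3 -m crank '{"hand":[0,0,0,0,0,0,0,0],"dp":[[49,-2,0],[54,40,0],[54,88,0],[54,136,0],[54,166,0],[14,166,0],[10,166,0],[7,166,0]],"dr":[[0,0,0],[0,0,0],[0,0,0],[0,0,0],[0,0,0],[0,0,0],[0,0,0],[0,0,0]]}' ; python3 -c "
from h import *
where()"
```

```text
time_s: 8.5
position: [0.4858, -0.0062, 0.0426]
ee_rot: [-0.017, 3.141, 0.0]
ft_force: [-0.6, -0.4, -0.4]
opening: 0.002
gripper_force: 0.0
t 8.5 nest [-151.9   85.7   42.6] F [-0.64 -0.38 -0.39] rot [0.01 0.05 0.06] 0.0023176649722395993
```

```bash
python3 -m crank '{"hand":[0,0,0,0,0,0,0,0],"dp":[[-3,0,0],[-6,0,0],[-9,0,0],[-12,0,0],[37,0,0],[38,-45,0],[38,-93,0],[38,-141,0]],"dr":[[0,0,0],[0,0,0],[0,0,0],[0,0,0],[0,0,0],[0,0,0],[0,0,0],[0,0,0]]}' ; python3 -c "
from h import *
where()
c=capture('top');cv2.imwrite('pics/t3.png',cv2.resize(c['img'][150:360,298:478],None,fx=2.85,fy=2.85,interpolation=2))"
```

```text
time_s: 9.3
position: [0.4481, -0.1497, 0.0429]
ee_rot: [-0.016, 3.141, -0.001]
ft_force: [1.5, 0.2, 0.3]
opening: 0.001
gripper_force: 0.0
t 9.3 nest [-191.   -57.4   42.9] F [1.54 0.2  0.3 ] rot [-0.02  0.04  0.03] 0.001084574214512827
```

View pics/t3.png

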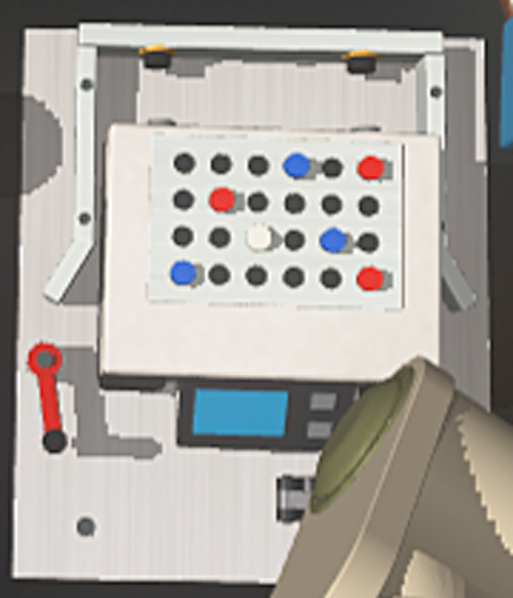

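The heater is nearly square, with its far edge from (108,125) to (440,137). The spacer tips are at row ~120 and the plungers at ~68, so about 35 mm remain. Next is the right bumper.

```bash
python3 -m crank '{"hand":[0,0,0,0,0,0,0,0],"dp":[[-1,-26,0],[-38,-26,0],[-45,-26,0],[-49,-26,0],[-52,-26,0],[-55,-26,0],[-58,-26,0],[-60,-26,0]],"dr":[[0,0,0],[0,0,0],[0,0,0],[0,0,0],[0,0,0],[0,0,0],[0,0,0],[0,0,0]]}' ; python3 -c "
from h import *
where()"
```

```text
time_s: 10.15
position: [0.5079, -0.1732, 0.0422]
ee_rot: [0.016, -3.14, -0.001]
ft_force: [-6.5, -4.0, 0.4]
opening: -0.002
gripper_force: 3.2
t 10.15 nest [-131.4  -81.4   42.2] F [-6.53 -3.96  0.42] rot [ 0.02 -0.11  0.04] -0.0015101215645389658
```

```bash
python3 -m crank '{"hand":[0,0,0,0,0,0,0,0],"dp":[[49,0,0],[54,42,0],[54,90,0],[54,138,0],[54,168,0],[12,168,0],[8,168,0],[4,168,0]],"dr":[[0,0,0],[0,0,0],[0,0,0],[0,0,0],[0,0,0],[0,0,0],[0,0,0],[0,0,0]]}' ; python3 -c "
from h import *
where()"
```

```text
time_s: 10.95
position: [0.5026, -0.0048, 0.0423]
ee_rot: [0.017, -3.14, -0.001]
ft_force: [-5.1, 1.9, 3.4]
opening: 0.001
gripper_force: 2.5
t 10.95 nest [-135.    87.    42.3] F [-5.13  1.93  3.38] rot [ 0.04 -0.09  0.06] 0.0014813250023285303
```

```bash
python3 -m crank '{"hand":[0,0,0,0,0,0,0,0],"dp":[[-3,0,0],[-6,0,0],[-8,0,0],[-10,0,0],[39,0,0],[44,-46,0],[44,-94,0],[44,-142,0]],"dr":[[0,0,0],[0,0,0],[0,0,0],[0,0,0],[0,0,0],[0,0,0],[0,0,0],[0,0,0]]}' ; python3 -c "
from h import *
where()"
```

```text
time_s: 11.75
position: [0.4606, -0.15, 0.0431]
ee_rot: [-0.016, 3.139, -0.002]
ft_force: [0.6, 0.4, -0.7]
opening: 0.003
gripper_force: 0.0
t 11.75 nest [-178.5  -57.8   43.1] F [ 0.6   0.41 -0.68] rot [-0.09  0.13  0.04] 0.002991512250954166
```

```bash
python3 -m crank '{"hand":[0,0,0,0,0,0,0,0],"dp":[[0,-26,0],[-42,-26,0],[-48,-26,0],[-51,-26,0],[-54,-26,0],[-57,-26,0],[-60,-26,0],[-62,-26,0]],"dr":[[0,0,0],[0,0,0],[0,0,0],[0,0,0],[0,0,0],[0,0,0],[0,0,0],[0,0,0]]}' ; python3 -c "
from h import *
where()"
```

```text
time_s: 12.55
position: [0.5224, -0.1731, 0.0424]
ee_rot: [0.016, -3.141, -0.0]
ft_force: [-4.0, -1.8, -0.9]
opening: 0.0
gripper_force: 2.0
t 12.55 nest [-116.9  -81.4   42.4] F [-3.99 -1.74 -0.87] rot [ 0.01 -0.04  0.03] 0.00016258283886335726
```

```bash
python3 -m crank '{"hand":[0,0,0,0,0,0,0,0],"dp":[[49,0,0],[54,42,0],[54,90,0],[54,138,0],[54,168,0],[12,168,0],[7,168,0],[4,168,0]],"dr":[[0,0,0],[0,0,0],[0,0,0],[0,0,0],[0,0,0],[0,0,0],[0,0,0],[0,0,0]]}' ; python3 -c "
from h import *
where()"
```

```text
time_s: 13.35
position: [0.5171, -0.0048, 0.0424]
ee_rot: [0.017, -3.141, -0.001]
ft_force: [-5.6, 1.5, 3.3]
opening: -0.0
gripper_force: 2.4
t 13.35 nest [-120.6   86.9   42.4] F [-5.58  1.52  3.26] rot [ 0.03 -0.02  0.06] -8.826955549005e-05
```

```bash
python3 -m crank '{"hand":[0,0,0,0,0,0,0,0],"dp":[[-2,0,0],[-4,0,0],[-6,0,0],[-8,0,0],[41,0,0],[46,-46,0],[46,-94,0],[46,-142,0]],"dr":[[0,0,0],[0,0,0],[0,0,0],[0,0,0],[0,0,0],[0,0,0],[0,0,0],[0,0,0]]}' ; python3 -c "
from h import *
where()
c=capture('top');cv2.imwrite('pics/t4.png',cv2.resize(c['img'][150:360,298:478],None,fx=2.85,fy=2.85,interpolation=2))"
```

```text
time_s: 14.15
position: [0.4724, -0.1498, 0.0431]
ee_rot: [-0.016, 3.14, -0.002]
ft_force: [1.6, 0.6, 0.1]
opening: 0.0
gripper_force: 0.0
t 14.15 nest [-166.7  -57.7   43.1] F [1.65 0.56 0.13] rot [-0.07  0.11  0.03] 0.0003965167410988006
```

View pics/t4.png

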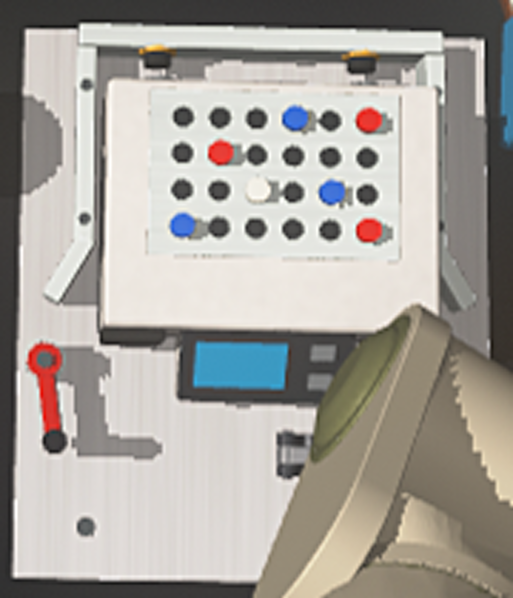

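The spacer tips (row ~75) are about 4 mm short of the plungers (row ~68), and the heater is square. About 8 mm remain, so I'll feel the rest.

```bash
python3 -m crank '{"hand":[0,0,0,0,0,0,0,0],"dp":[[0,-26,0],[-40,-26,0],[-48,-26,0],[-51,-26,0],[-53,-26,0],[-55,-26,0],[-57,-26,0],[-58,-26,0]],"dr":[[0,0,0],[0,0,0],[0,0,0],[0,0,0],[0,0,0],[0,0,0],[0,0,0],[0,0,0]]}' ; python3 -c "
from h import *
where()"
```

```text
time_s: 15.0
position: [0.5303, -0.1731, 0.0424]
ee_rot: [0.016, -3.141, -0.0]
ft_force: [-4.1, -1.8, -0.6]
opening: 0.002
gripper_force: 1.9
t 15.0 nest [-109.   -81.5   42.4] F [-4.11 -1.8  -0.64] rot [ 0.01 -0.05  0.02] 0.0024273497311891996
```

```bash
python3 -m crank '{"hand":[0,0,0,0,0,0,0,0],"dp":[[49,0,0],[54,42,0],[54,90,0],[54,138,0],[54,168,0],[12,168,0],[6,168,0],[2,168,0]],"dr":[[0,0,0],[0,0,0],[0,0,0],[0,0,0],[0,0,0],[0,0,0],[0,0,0],[0,0,0]]}' ; python3 -c "
from h import *
where()"
```

```text
time_s: 15.8
position: [0.527, -0.0045, 0.0425]
ee_rot: [0.017, -3.141, -0.001]
ft_force: [-5.1, 2.3, 4.0]
opening: -0.001
gripper_force: 2.5
t 15.8 nest [-110.6   87.    42.5] F [-5.05  2.36  3.95] rot [ 0.04 -0.06  0.07] -0.0013303467475856141
```

Now small steps of 0.5 mm per row on the left.

```bash
python3 -m crank '{"hand":[0,0,0,0,0,0,0,0],"dp":[[-0.5,0,0],[-1,0,0],[-1.5,0,0],[-2,0,0],[-2.5,0,0],[-3,0,0],[-3.5,0,0],[-4,0,0]],"dr":[[0,0,0],[0,0,0],[0,0,0],[0,0,0],[0,0,0],[0,0,0],[0,0,0],[0,0,0]]}' ; python3 -c "
from h import *
where()"
```

```text
time_s: 16.6
position: [0.531, -0.0051, 0.0424]
ee_rot: [0.016, -3.141, -0.0]
ft_force: [-3.1, 2.1, -1.4]
opening: -0.006
gripper_force: 1.7
t 16.6 nest [-106.7   86.4   42.4] F [-3.11  2.15 -1.43] rot [ 0.01 -0.02  0.02] -0.005737933060578625
```

```bash
python3 -m crank '{"hand":[0,0,0,0,0,0,0,0],"dp":[[49,0,0],[54,-42,0],[54,-90,0],[54,-138,0],[54,-168,0],[12,-168,0],[6,-168,0],[2,-168,0]],"dr":[[0,0,0],[0,0,0],[0,0,0],[0,0,0],[0,0,0],[0,0,0],[0,0,0],[0,0,0]]}' ; python3 -c "
from h import *
where()"
```

```text
time_s: 17.4
position: [0.5316, -0.1735, 0.0427]
ee_rot: [-0.016, 3.14, -0.002]
ft_force: [0.1, 0.4, 0.3]
opening: 0.001
gripper_force: 0.0
t 17.4 nest [-107.6  -82.    42.7] F [0.09 0.38 0.28] rot [-0.06  0.08  0.05] 0.0014356401167802506
```

```bash
python3 -m crank '{"hand":[0,0,0,0,0,0,0,0],"dp":[[-0.5,0,0],[-1,0,0],[-1.5,0,0],[-2,0,0],[-2.5,0,0],[-3,0,0],[-3.5,0,0],[-4,0,0]],"dr":[[0,0,0],[0,0,0],[0,0,0],[0,0,0],[0,0,0],[0,0,0],[0,0,0],[0,0,0]]}' ; python3 -c "
from h import *
where()"
```

```text
time_s: 18.2
position: [0.5344, -0.1734, 0.0426]
ee_rot: [0.016, -3.141, 0.001]
ft_force: [-6.3, -3.3, 3.5]
opening: -0.003
gripper_force: 2.8
t 18.2 nest [-104.9  -81.9   42.6] F [-6.37 -3.27  3.55] rot [-0.02 -0.04  0.03] -0.0032537425201027317
```

```bash
python3 -m crank '{"hand":[0,0,0,0,0,0,0,0],"dp":[[-0.3,0,0],[-0.6,0,0],[-0.9,0,0],[-1.2,0,0],[-1.5,0,0],[-1.8,0,0],[-2,0,0],[-2,0,0]],"dr":[[0,0,0],[0,0,0],[0,0,0],[0,0,0],[0,0,0],[0,0,0],[0,0,0],[0,0,0]]}' ; python3 -c "
from h import *
where()"
```

```text
time_s: 19.0
position: [0.5363, -0.1734, 0.0426]
ee_rot: [0.016, -3.14, 0.001]
ft_force: [-6.1, -3.3, 3.7]
opening: -0.001
gripper_force: 3.1
t 19.0 nest [-103.   -81.9   42.6] F [-6.16 -3.28  3.71] rot [-0.02 -0.06  0.03] -0.0011846178845998632
```

```bash
python3 -m crank '{"hand":[0,0,0,0,0,0,0,0],"dp":[[49,0,0],[54,42,0],[54,90,0],[54,138,0],[54,168,0],[12,168,0],[6,168,0],[3,168,0]],"dr":[[0,0,0],[0,0,0],[0,0,0],[0,0,0],[0,0,0],[0,0,0],[0,0,0],[0,0,0]]}' ; python3 -c "
from h import *
where()"
```

```text
time_s: 19.8
position: [0.5325, -0.0048, 0.0424]
ee_rot: [0.017, -3.141, -0.0]
ft_force: [-6.8, 0.7, 3.3]
opening: 0.002
gripper_force: 2.8
t 19.8 nest [-105.2   86.8   42.4] F [-6.79  0.74  3.33] rot [ 0.01 -0.    0.06] 0.0024643913145194238
```

```bash
python3 -m crank '{"hand":[0,0,0,0,0,0,0,0],"dp":[[-0.4,0,0],[-0.8,0,0],[-1.2,0,0],[-1.6,0,0],[-2,0,0],[-2.4,0,0],[-2.7,0,0],[-3,0,0]],"dr":[[0,0,0],[0,0,0],[0,0,0],[0,0,0],[0,0,0],[0,0,0],[0,0,0],[0,0,0]]}' ; python3 -c "
from h import *
where()"
```

```text
time_s: 20.6
position: [0.5341, -0.0046, 0.0425]
ee_rot: [0.016, -3.139, -0.001]
ft_force: [-6.3, 2.1, 4.4]
opening: 0.001
gripper_force: 3.3
t 20.6 nest [-103.5   86.9   42.5] F [-6.28  2.14  4.36] rot [ 0.05 -0.12  0.03] 0.0008533235176102211
```

```bash
python3 -m crank '{"hand":[0,0,0,0,0,0,0,0],"dp":[[-0.3,0,0],[-0.6,0,0],[-0.9,0,0],[-1.2,0,0],[-1.5,0,0],[-1.8,0,0],[-2,0,0],[-2,0,0]],"dr":[[0,0,0],[0,0,0],[0,0,0],[0,0,0],[0,0,0],[0,0,0],[0,0,0],[0,0,0]]}' ; python3 -c "
from h import *
where()
c=capture('top');cv2.imwrite('pics/t5.png',c['img'])"
```

```text
time_s: 21.4
position: [0.5357, -0.0044, 0.0424]
ee_rot: [0.016, -3.138, -0.002]
ft_force: [-9.3, 3.6, 5.6]
opening: 0.006
gripper_force: 4.3
t 21.4 nest [-101.9   87.1   42.4] F [-9.28  3.69  5.61] rot [ 0.07 -0.19  0.03] 0.0059431540579401206
```

```bash
python3 -m crank '{"hand":[0,0,0,0,0,0,0,0],"dp":[[49,0,0],[54,-42,0],[54,-90,0],[54,-138,0],[54,-168,0],[12,-168,0],[6,-168,0],[3,-168,0]],"dr":[[0,0,0],[0,0,0],[0,0,0],[0,0,0],[0,0,0],[0,0,0],[0,0,0],[0,0,0]]}' ; python3 -c "
from h import *
where()"
```

```text
time_s: 22.25
position: [0.5362, -0.173, 0.0424]
ee_rot: [-0.016, 3.141, -0.0]
ft_force: [0.4, 0.3, -1.2]
opening: 0.001
gripper_force: 0.0
t 22.25 nest [-103.1  -81.6   42.4] F [ 0.37  0.26 -1.19] rot [-0.01  0.03  0.05] 0.001491278275112552
```

```bash
python3 -m crank '{"hand":[0,0,0,0,0,0,0,0],"dp":[[-0.3,0,0],[-0.6,0,0],[-0.9,0,0],[-1.2,0,0],[-1.5,0,0],[-1.8,0,0],[-2,0,0],[-2,0,0]],"dr":[[0,0,0],[0,0,0],[0,0,0],[0,0,0],[0,0,0],[0,0,0],[0,0,0],[0,0,0]]}' ; python3 -c "
from h import *
where()"
```

```text
time_s: 23.05
position: [0.537, -0.1731, 0.0427]
ee_rot: [0.016, -3.14, -0.0]
ft_force: [-6.5, -1.1, 5.1]
opening: -0.001
gripper_force: 3.3
t 23.05 nest [-102.3  -81.7   42.7] F [-6.52 -1.04  5.09] rot [ 0.01 -0.11  0.03] -0.0005962909660409748
```

```bash
python3 -m crank '{"hand":[0,0,0,0,0,0,0,0],"dp":[[-0.3,0,0],[-0.6,0,0],[-0.9,0,0],[-1.2,0,0],[-1.5,0,0],[-1.8,0,0],[-2,0,0],[-2,0,0]],"dr":[[0,0,0],[0,0,0],[0,0,0],[0,0,0],[0,0,0],[0,0,0],[0,0,0],[0,0,0]]}' ; python3 -c "
from h import *
where()"
```

```text
time_s: 23.85
position: [0.5373, -0.1733, 0.0426]
ee_rot: [0.016, -3.135, -0.001]
ft_force: [-17.8, -3.0, 11.6]
opening: 0.003
gripper_force: 9.2
t 23.85 nest [-102.   -81.8   42.6] F [-17.84  -2.78  11.62] rot [ 0.04 -0.36  0.05] 0.0027505599611158493
```

Right has reached its hard end. Back off and check the left.

```bash
python3 -m crank '{"hand":[0,0,0,0,0,0,0,0],"dp":[[48,0,0],[56,42,0],[56,90,0],[56,138,0],[56,168,0],[14,168,0],[8,168,0],[4,168,0]],"dr":[[0,0,0],[0,0,0],[0,0,0],[0,0,0],[0,0,0],[0,0,0],[0,0,0],[0,0,0]]}' ; python3 -c "
from h import *
where()"
```

```text
time_s: 24.65
position: [0.5346, -0.0049, 0.0424]
ee_rot: [-0.017, 3.141, -0.0]
ft_force: [-0.8, 0.2, 0.5]
opening: 0.0
gripper_force: 0.0
t 24.65 nest [-103.1   86.6   42.4] F [-0.84  0.2   0.52] rot [-0.    0.02  0.05] 0.00013656158888636932
```

```bash
python3 -m crank '{"hand":[0,0,0,0,0,0,0,0],"dp":[[-0.3,0,0],[-0.6,0,0],[-0.9,0,0],[-1.2,0,0],[-1.5,0,0],[-1.8,0,0],[-2.1,0,0],[-2.1,0,0]],"dr":[[0,0,0],[0,0,0],[0,0,0],[0,0,0],[0,0,0],[0,0,0],[0,0,0],[0,0,0]]}' ; python3 -c "
from h import *
where()"
```

```text
time_s: 25.45
position: [0.5355, -0.005, 0.0425]
ee_rot: [0.016, -3.14, -0.0]
ft_force: [-5.8, -1.4, 3.7]
opening: -0.004
gripper_force: 2.6
t 25.45 nest [-102.1   86.5   42.5] F [-5.86 -1.32  3.74] rot [ 0.01 -0.1   0.03] -0.0035081094414353667
```

```bash
python3 -m crank '{"hand":[0,0,0,0,0,0,0,0],"dp":[[-0.2,0,0],[-0.4,0,0],[-0.6,0,0],[-0.8,0,0],[-1,0,0],[-1.2,0,0],[-1.2,0,0],[-1.2,0,0]],"dr":[[0,0,0],[0,0,0],[0,0,0],[0,0,0],[0,0,0],[0,0,0],[0,0,0],[0,0,0]]}' ; python3 -c "
from h import *
where()"
```

```text
time_s: 26.25
position: [0.5358, -0.0048, 0.0425]
ee_rot: [0.016, -3.137, -0.001]
ft_force: [-10.8, 0.1, 8.7]
opening: 0.001
gripper_force: 5.4
t 26.25 nest [-101.8   86.7   42.5] F [-10.84   0.18   8.68] rot [ 0.03 -0.23  0.05] 0.0013896835225481452
```

Both corners are at the hard end and level (-102.0 on the right, -101.8 on the left). Now go over to the +y side of the keeper knob.

```bash
python3 -m crank '{"hand":[0,0,0,0,0,0,0,0],"dp":[[48,0,0],[62,0,-45],[62,0,-85],[62,45,-85],[62,80,-85],[62,80,-60],[62,80,-16],[62,80,-16]],"dr":[[0,0,0],[0,0,0],[0,0,0],[0,0,0],[0,0,0],[0,0,0],[0,0,0],[0,0,0]]}' ; python3 -c "
from h import *
where()
a=capture('top');b=capture('side')
i=np.hstack([cv2.resize(a['img'][150:360,298:478],(400,466),interpolation=2),cv2.resize(b['img'][215:390,210:360],(400,466),interpolation=2)]);cv2.imwrite('pics/k.png',i)"
```

```text
time_s: 27.05
position: [0.4719, 0.0748, 0.0549]
ee_rot: [0.016, -3.133, -0.001]
ft_force: [-0.7, 0.3, 0.5]
opening: -0.003
gripper_force: 0.0
t 27.05 nest [-165.   166.9   54.9] F [-0.68  0.27  0.51] rot [ 0.05 -0.48  0.04] -0.0034767814951752215
```

View pics/k.png

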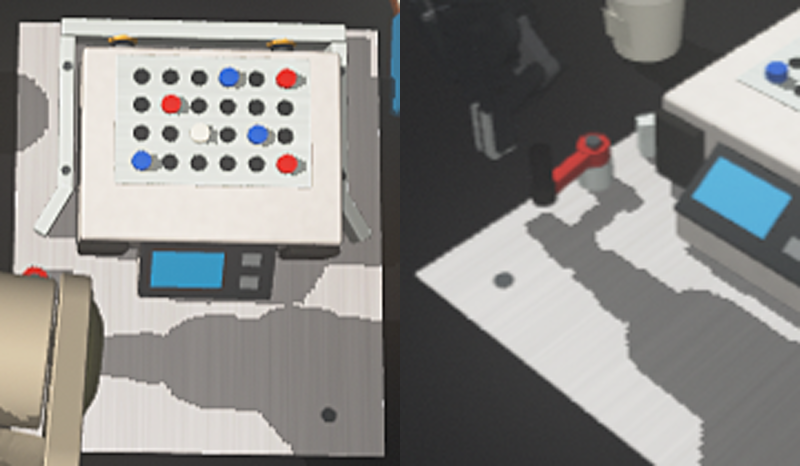

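The heater sits against the stops. The finger tips are at (490,135) in the right panel, on the +y side of the knob at (543,175). Now push the knob in -y.

```bash
python3 -m crank '{"hand":[0,0,0,0,0,0,0,0],"dp":[[0,-14,0],[0,-20,0],[-2,-26,0],[-4,-32,0],[-7,-37,0],[-11,-42,0],[-15,-47,0],[-19,-51,0]],"dr":[[0,0,0],[0,0,0],[0,0,0],[0,0,0],[0,0,0],[0,0,0],[0,0,0],[0,0,0]]}' ; python3 -c "
from h import *
where()
c=capture('side');i=c['img'][260:360,230:330].astype(int)
d=(i.max(2)<45);print(0)"
```

```text
time_s: 27.95
position: [0.4943, 0.0232, 0.0584]
ee_rot: [0.016, -3.141, -0.0]
ft_force: [-3.3, 3.3, 0.2]
opening: 0.0
gripper_force: 1.4
t 27.95 nest [-143.1  115.1   58.4] F [-3.22  3.34  0.15] rot [ 0.01 -0.03  0.03] 0.00047150493073457565
0
```

```bash
python3 -m crank '{"hand":[0,0,0,0,0,0,0,0],"dp":[[5,5,0],[34,5,0],[34,-27,0],[32,-27,0],[18,-27,0],[10,-27,0],[4,-27,0],[-1,-27,0]],"dr":[[0,0,0],[0,0,0],[0,0,0],[0,0,0],[0,0,0],[0,0,0],[0,0,0],[0,0,0]]}' ; python3 -c "
from h import *
where()"
```

```text
time_s: 28.8
position: [0.4949, -0.0032, 0.0582]
ee_rot: [0.017, -3.139, 0.001]
ft_force: [-5.9, -4.4, 0.8]
opening: 0.0
gripper_force: 2.2
t 28.8 nest [-142.8   88.7   58.2] F [-5.97 -4.32  0.85] rot [-0.04 -0.12  0.06] 6.774083012070365e-05
```

```bash
python3 -m crank '{"hand":[0,0,0,0,0,0,0,0],"dp":[[-3,-1,0],[-6,-2,0],[-9,-3,0],[-12,-3,0],[-15,-3,0],[-17,-3,0],[-19,-3,0],[-20,-3,0]],"dr":[[0,0,0],[0,0,0],[0,0,0],[0,0,0],[0,0,0],[0,0,0],[0,0,0],[0,0,0]]}' ; python3 -c "
from h import *
where()"
```

```text
time_s: 29.6
position: [0.5156, -0.0063, 0.0586]
ee_rot: [-0.016, 3.141, -0.0]
ft_force: [-1.7, -1.8, -1.5]
opening: -0.0
gripper_force: 1.2
t 29.6 nest [-122.1   85.4   58.6] F [-1.72 -1.78 -1.5 ] rot [-0.01  0.01  0.02] -4.797925549874922e-05
```

```bash
python3 -m crank '{"hand":[0,0,0,0,0,0,0,0],"dp":[[-0.5,0,0],[-1,0,0],[-1.5,0,0],[-2,0,0],[-2.5,0,0],[-3,0,0],[-3.5,0,0],[-3.5,0,0]],"dr":[[0,0,0],[0,0,0],[0,0,0],[0,0,0],[0,0,0],[0,0,0],[0,0,0],[0,0,0]]}' ; python3 -c "
from h import *
where()"
```

```text
time_s: 30.4
position: [0.5189, -0.0061, 0.0586]
ee_rot: [-0.016, 3.141, 0.0]
ft_force: [-2.0, -1.7, -0.3]
opening: -0.001
gripper_force: 1.0
t 30.4 nest [-118.8   85.5   58.6] F [-1.99 -1.67 -0.28] rot [0.01 0.01 0.03] -0.0008295853593754096
```

```bash
python3 -m crank '{"hand":[0,0,0,0,0,0,0,0],"dp":[[-0.4,0,0],[-0.8,0,0],[-1.2,0,0],[-1.6,0,0],[-2,0,0],[-2.4,0,0],[-2.8,0,0],[-3,0,0]],"dr":[[0,0,0],[0,0,0],[0,0,0],[0,0,0],[0,0,0],[0,0,0],[0,0,0],[0,0,0]]}' ; python3 -c "
from h import *
where()"
```

```text
time_s: 31.2
position: [0.521, -0.006, 0.0584]
ee_rot: [0.016, -3.139, -0.001]
ft_force: [-6.8, 1.8, 3.1]
opening: 0.002
gripper_force: 4.0
t 31.2 nest [-116.6   85.6   58.4] F [-6.79  1.88  3.13] rot [ 0.02 -0.14  0.04] 0.002109760954183051
```

```bash
python3 -m crank '{"hand":[0,0,0,0,0,0,0,0],"dp":[[-0.3,0,0],[-0.6,0,0],[-0.9,0,0],[-1,0,0],[-1,0,0],[-1,0,0],[-1,0,0],[-1,0,0]],"dr":[[0,0,0],[0,0,0],[0,0,0],[0,0,0],[0,0,0],[0,0,0],[0,0,0],[0,0,0]]}' ; python3 -c "
from h import *
where()"
```

```text
time_s: 32.0
position: [0.5213, -0.006, 0.0584]
ee_rot: [0.016, -3.137, -0.001]
ft_force: [-12.3, 0.5, 6.4]
opening: -0.001
gripper_force: 5.8
t 32.0 nest [-116.4   85.6   58.4] F [-12.27   0.64   6.37] rot [ 0.03 -0.24  0.05] -0.0012319730712395172
```

The nose bears firmly on the bumper. Back off and look.

```bash
python3 -m crank '{"hand":[0,0,0,0,0,0,0,0],"dp":[[5,0,0],[40,0,0],[60,0,-30],[80,40,-70],[100,80,-110],[110,120,-130],[110,150,-130],[110,150,-130]],"dr":[[0,0,0],[0,0,0],[0,0,0],[0,0,0],[0,0,0],[0,0,0],[0,0,0],[0,0,0]]}' ; python3 -c "
from h import *
where()
a=capture('top');b=capture('side')
i=np.hstack([cv2.resize(a['img'][150:360,298:478],(400,466),interpolation=2),cv2.resize(b['img'][215:390,210:360],(400,466),interpolation=2)]);cv2.imwrite('pics/f.png',i)"
```

```text
time_s: 32.8
position: [0.4115, 0.1462, 0.1905]
ee_rot: [-0.023, 3.136, 0.002]
ft_force: [-0.5, -1.0, 0.6]
opening: -0.002
gripper_force: 0.0
t 32.8 nest [-224.7  238.9  190.5] F [-0.46 -1.03  0.55] rot [0.06 0.32 0.3 ] -0.0024865003910823336
```

View pics/f.png

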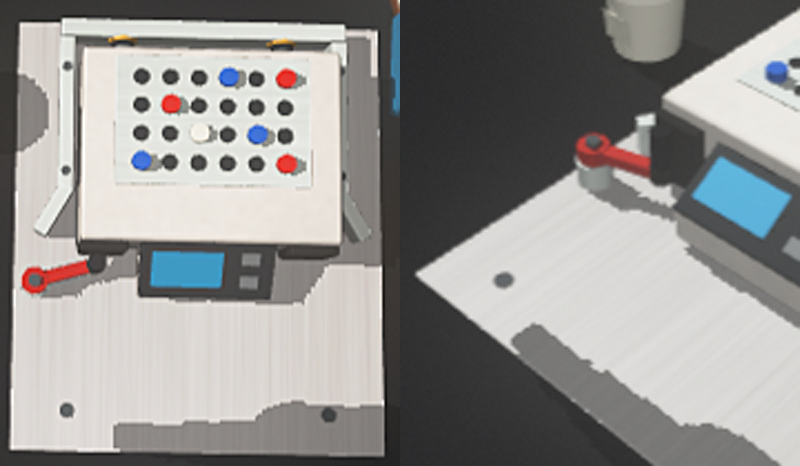

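The keeper is shut, with its knob at (95,262) against the left bumper. The heater is square against the stops and the arm is clear.

```bash
python3 -c "
from workcell import *
print(finish_job())"
```

```text
the job is handed in; nothing more can be done
None
```

I've handed the job in, with no verdict returned: the heater was felt at its hard end on both corners and looks square, the keeper nose bears on the left bumper, and the arm is clear; one push on the right peaked at about 18 N forward (about 21 N in total), just over your 20 N guide but under the 22 N limit.

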